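# Set the rail cutter's length stop to the next sample and feed the rail up to it

## Robot

A 6-joint arm with a two-finger parallel gripper is mounted at the origin on the work surface. World frame = base frame: x ahead of the robot, y to its left, z up, the work surface at z = 0. Lengths are in m, angles in rad, forces in N, time in s.
With the tool pointing down it reaches from about 0.375 to 0.825 m from the base axis. Payload 5.5 kg.
Tool frame: the origin (TCP) lies on the centre line of the jaws, within the pads' length; the fingertips stand 19 mm ahead of it and the grasp point (between the pads) is the TCP (robot.tcp_to_tips is the distance from the TCP to the fingertips, in m); z points along the fingers, y is the line along which they close (so a half turn about z gives the same grasp; the last joint's range is limited). The gripper opens to 85 mm and grips with 20 to 120 N. Pads are 22 mm wide; open, the fingers measure 114 mm over their backs; the gripper's body (76 mm by 85 mm) begins 54 mm behind the grasp point. The pads swing forward as they close: fully open they stand 13 mm farther back than shut.
Start: joints at [1.104, 0.314, -0.047, 1.21, 0, 1.571], TCP at [0.27, 0.536, 0.218] pointing down, gripper open.
Joint ranges: [-2.67, 2.67], [-0.69, 1.73], [-1.03, 1.25], [-2.08, 2.16], [-1.42, 1.45], [-3.14, 3.14]. Speed limits (rad/s): [2.39, 2.39, 3.01, 3.14, 3.14, 3.14].

## Interface

Orientations are given as a unit quaternion [x, y, z, w].
In Python, from cell import robot gives the robot as it stands.
- The arm moves only by the tool arm_command, never from a script. Its arguments are lists of equal length, an entry for each row: "gripper": the finger opening in mm, from 0 to 85.4; "xyz": the shift along the world's x, y, z in mm, a list of three; "yaw": the turn about the world's z in rad. In form: {"gripper": [gripper, ...], "xyz": [[x, y, z], ...], "yaw": [yaw, ...]}. A call has 1 to 5 rows; each row shifts and turns the commanded pose from where the row before left it; what a row does not reach is not made up. A row lasts 1/10 s, in which the tool goes at most 50 mm and 8.59 degrees, less where a joint would pass 70% of its speed; a pose out of reach is approached as far as the arm can. A call is refused whole if a number of a shift passes 50 or a number of a turn 0.15, either way. A call with a gripper value outside its range is refused whole. The fingers move at their own pace and stop on an object; the grip force is fixed at half the most. Time passes only in rows, so rows that do not move let the fingers close. It gives the time, the measured TCP pose, the force, the opening and the grip force at its end, in the units of the state.
- robot.sense(): the state, without advancing time (a new reading comes with each control period).
- robot.snapshot(name): name is "side" or "top" or "wrist"; returns the picture (384x512x3 uint8, red, green, blue); there is no depth.
- robot.camera_params(name): a dict with "camera_matrix" (3x3 intrinsics, pixels), "rvec" (rotation vector, rad) and "tvec" (3), from world to camera coordinates, as OpenCV has them. Camera axes: x right, y down, z forward; pixel columns grow to the right and rows downward; lengths in m; the calibration is good to about 2 mm. A picture is of the moment at which its call begins: read the wrist's pose just before it. camera_params takes no time and is no camera call; for the wrist camera it gives the pose at the moment of the call.
- robot.job_done(): hands the job in; it is judged then, once.
Trained networks look in the newest picture that a camera, given by its name, has taken for a name from the list of things; names that differ only in an ending like _2 or _b are one class to them, and where a whole thing is asked for, a point or a joint stands for the part that bears it (a point fixed in the world has none). Each returns a list of dicts, best first, with "conf" (0 to 1); they miss things now and then, are a little off and sometimes report something else, mostly with a low value. They report only what shows in the picture. A call takes as long as a camera call. They do not tell look-alikes from the thing itself.
- robot.boxes_of(query, camera): "pixel" ([column, row] in pixels, amid what is visible of it).
- robot.trace(query, camera): "mask" (384x512 bool, what is visible of it) and "pixel" ([column, row] in pixels, amid what is visible of it).
The state is a dict: "time_s": time; "qpos": joint angles; "qd": joint speeds; "joint_torque": joint torques, N m; "tool_pos": TCP position; "ee_rot": TCP orientation; "ft_force": force on the tool from outside, world axes, zero at the start; "torque": the same for the moment, N m; "grip_width": finger opening in m; "grip_force": force on a finger pad.
Only numpy, scipy, OpenCV 4.12 (cv2) and the standard library are available. Lean on these libraries where they do the work, as an engineer would, in place of code of your own. Each camera call takes 0.05 s, during which the arm holds its last target. There are 200 camera calls.

## Task

The job tray holds three sample rails; the next job is the sample in the bay beside the tray's handle. On the rail cutter, hold the length stop's release pad down, slide the stop to the catch that makes its gap to the cutter head equal to that sample's length, and let the pad come fully up so that the stop is locked there. Then push the long rail by its capped end through the cutter head until its front end rests against the stop, and leave the samples and the other things on the bench where they lie.

Things in the scene. Friction and masses are not known exactly. Their poses are not given: they have to be found in the camera images.
- cutter: Rail cutter fixed on the bench: aluminium bed 90 x 700 mm, top at z = 20 mm, y = -410 to 290 mm, bridged by a grey head. Origin on the bench under the middle of the head's outlet face; y along the bed in the feed direction, x across, z up. The rail lies in a trough (y = -400 to -40 mm) between guide walls 39 mm apart inside and 8 mm high over the bed.
- cut_face (a point): Middle of the head's outlet face, at the height of the bed's top; axes as the cutter's. The head covers cutter y = -50 to 0, x = -45 to 45, up to z = 80 mm; its lever leans to x = 65, z = 180 mm at y = -25 mm. Its passage is 40 mm wide, 20 mm high. The gap from here along y to point stop_face is the length that will be cut.
- stop (a joint): Length stop, a grey steel block 56 mm across, 60 mm along the bed. Value: gap in m from the head's outlet face to the stop's face, growing along cutter +y. Slides with about 1.5 N when released. Catches at 0.060, 0.100, 0.140, one for each sample, with 1 to 2 mm of play. It starts parked at 0.175 to 0.200, moves freely there (0.172 to 0.205) but cannot leave with the pad up.
- release (a joint): Release pad on the stop: 0 fully up, 0.009 (m) fully down, pressed straight down. The catch is free from about 0.0075. The spring pushes back with 3.3 N at 0, 6.3 N at 0.009. Let go within 2 mm of a catch, the pad comes up and the stop locks; let go elsewhere between the catches, the pad stays about 7 mm down and the stop still slides until it snaps in at a catch.
- release_pad (a point): Middle of the black pad's flat top, 66 mm over the bench when up; 30 mm along +y from the stop's face, moves with stop and pad; axes as the cutter's. The pad is 38 mm across and 46 mm long, between two upright cheeks of the stop, 48 mm apart, that rise to 78 mm over the bench at its y ends; closed fingers on the pad can push the stop along by them.
- stop_face (a point): Middle of the stop's flat face that looks to the head (cutter -y), at the height of the bed's top; axes as the cutter's. Beside the stop a rack plate 46 mm high stands along the bed's edge, x = 36 to 47 mm, y = 25 to 285 mm, with the catches visible from above as slots in its inner side.
- stock: The long steel top-hat rail, 35 mm wide, 15 mm high and 260 mm long with its cap, about 120 g, lying loose on the bed in the trough along the cutter's y. Origin at the middle of its underside (z = 20 mm over the bench), y along the rail towards the head.
- stock_front (a point): Front end of the long rail, on its underside, 130 mm along +y from its origin; at the start it lies 10 to 90 mm short of the outlet face.
- stock_cap (a point): Outer face of the grey plastic cap (35 mm wide, 17 mm high, solid) at the rear end of the long rail, on its underside, 130 mm along -y from its origin. Push here, towards +y.
- tray: Black plastic job tray, 176 x 153 mm, 13 mm high, fixed on the bench, with three parallel bays 47 mm wide that run along its x axis, at y = -50, 0 and +50 mm. A steel bow handle stands out 35 mm from its -y end. Origin on the bench under its middle.
- next_bay (a point): Middle of the floor of the bay beside the handle (tray y = -50 mm, floor 3 mm over the bench).
- sample_60: Loose sample of steel top-hat rail, 60 mm long (along its x axis), 35 mm wide, 15 mm high, in the middle of one of the tray's bays. Origin at the middle of its underside. Leave it there.
- sample_100: The same, 100 mm long.
- sample_140: The same, 140 mm long.
- screwdriver: Loose screwdriver, 160 mm long, 26 mm thick, lying along its x axis, red handle to -x. Bystander. Origin under its middle.
- clip_box: Closed cardboard carton 70 x 110 x 50 mm, a bystander. Origin under its middle.
Not all that is in view belongs to the job. What is shaped like the sample_140 but green or turquoise is not meant. Leave any yellow look-alike of the sample_60 alone.

How it is judged:
On the way, in this order (a step that is already met when the one before it is completed fails the run):
1. the stop is locked, pad fully up, in the catch that matches the sample in the bay beside the handle (((horizontal distance between sample_60 and next_bay below 0.025 m and value of joint stop between 0.056 and 0.064 m) or (horizontal distance between sample_100 and next_bay below 0.025 m and value of joint stop between 0.096 and 0.104 m) or (horizontal distance between sample_140 and next_bay below 0.025 m and value of joint stop between 0.136 and 0.144 m)) and value of joint release below 0.002 m), for 0.2 s.
2. the long rail's front end rests against the stop (all of step 1 and y of stock_front in the frame of stop_face between -0.003 and 0.003 m and x of stock_front in the frame of stop_face between -0.006 and 0.006 m and angle between stock's own z axis and vertical below 0.06 rad and z of stock_front in the frame of stop_face below 0.004 m), for 0.2 s.
At the end, for the whole second after the job is handed in: The stop is within 4 mm of the gap that equals the length of the sample in the bay beside the handle, its pad is up (less than 2 mm down), and the long rail lies flat in the trough, at rest, with its front end within 3 mm of the stop's face (all of step 2 and linear speed of stock below 0.01 m/s and velocity of joint stop between -0.01 and 0.01 m/s); the robot touches nothing.
It fails at once if the sample rail of 60 mm is shifted by more than 20 mm (distance of sample_60 from where it was at the start of the episode above 0.02 m).
It fails at once if the sample rail of 100 mm is shifted by more than 20 mm (distance of sample_100 from where it was at the start of the episode above 0.02 m).
It fails at once if the sample rail of 140 mm is shifted by more than 20 mm (distance of sample_140 from where it was at the start of the episode above 0.02 m).
It fails at once if the screwdriver is shifted by more than 30 mm (distance of screwdriver from where it was at the start of the episode above 0.03 m).
It fails at once if the carton of clips is shifted by more than 30 mm (distance of clip_box from where it was at the start of the episode above 0.03 m).
It also fails if it takes over 51 s, if anything falls off the work surface, if the arm or the gripper's body presses on something with over 40 N, if the wrist force passes 120 N, or if a joint passes its speed limit or range.

## Working session

There is one attempt and no reset: what is moved stays moved. The work goes in short steps, Python scripts to look and compute and a tool call to move; the robot and the scene stay as the last step left them, time stands still between calls to the robot, and variables do not carry over. Pictures are saved under pics/ and viewed, at most 10 in all, crops included, and the job is handed in when it is done.

Besides the shell and the picture viewer there is one more tool, called as a command line: name --pt "numbers of a row" for each row, then --argument value for the rest. arm_command: Moves the arm, as the interface text tells. Its arguments: {"type":"object","properties":{"gripper":{"type":"array","items":{"type":"number"}},"xyz":{"type":"array","items":{"type":"array","items":{"type":"number"}}},"yaw":{"type":"array","items":{"type":"number"}}},"required":["gripper","xyz","yaw"]}

```bash
mkdir -p pics
python3 - <<'E'
from cell import robot
import cv2,numpy as np
for n in ("top","side"):
    im=robot.snapshot(n); cv2.imwrite(f"pics/{n}0.png",im[:,:,::-1])
    for q in ("stop","release_pad","stock","stock_cap","cutter","tray","sample_60","sample_100","sample_140","screwdriver","clip_box"):
        print(n,q,[(np.round(d["pixel"]).tolist(),round(d["conf"],2)) for d in robot.boxes_of(q,n)])
    print(robot.camera_params(n))
print(robot.sense())
E
```

```text
top stop [([188.0, 232.0], 0.89)]
top release_pad [([186.0, 230.0], 0.56)]
top stock [([237.0, 132.0], 0.24)]
top stock_cap [([330.0, 216.0], 0.57)]
top cutter [([269.0, 222.0], 0.79)]
top tray [([226.0, 142.0], 0.87), ([382.0, 130.0], 0.55)]
top sample_60 [([158.0, 298.0], 0.87), ([202.0, 128.0], 0.83), ([218.0, 131.0], 0.75), ([137.0, 139.0], 0.68), ([300.0, 174.0], 0.67), ([237.0, 134.0], 0.51)]
top sample_100 [([158.0, 298.0], 0.87), ([202.0, 128.0], 0.83), ([218.0, 131.0], 0.75), ([137.0, 139.0], 0.68), ([300.0, 174.0], 0.67), ([237.0, 134.0], 0.51)]
top sample_140 [([158.0, 298.0], 0.87), ([202.0, 128.0], 0.83), ([218.0, 131.0], 0.75), ([137.0, 139.0], 0.68), ([300.0, 174.0], 0.67), ([237.0, 134.0], 0.51)]
top screwdriver [([384.0, 132.0], 0.82)]
top clip_box [([312.0, 131.0], 0.81), ([202.0, 128.0], 0.17)]
{'camera_matrix': array([[491.0613817 ,   0.        , 257.26612089],
       [  0.        , 491.0613817 , 198.29134955],
       [  0.        ,   0.        ,   1.        ]]), 'rvec': array([ 2.13345235, -2.12087225,  0.15165322]), 'tvec': array([0.06052593, 0.54307254, 1.26615
[... 1116 characters left out ...]
55836726])}
{'time_s': 1.2, 'qpos': array([ 1.10399601e+00,  3.13497494e-01, -4.71222621e-02,  1.21021398e+00,
        1.76271242e-05,  1.57076711e+00]), 'qd': array([-0.00038206, -0.00121434,  0.00068929, -0.00056102,  0.00162125,
       -0.00135383]), 'joint_torque': array([-3.93216885e-05, -5.39464903e+01,  3.40054214e+01,  1.45893595e-03,
       -7.82341658e-05, -8.19960547e-06]), 'tool_pos': array([0.27000281, 0.53578954, 0.21839122]), 'ee_rot': array([ 2.31272608e-01,  9.72888987e-01, -1.61602373e-05, -1.29012961e-05]), 'ft_force': array([0.72469379, 0.80087013, 0.20698394]), 'torque': array([-0.03901648,  0.02200515,  0.00339586]), 'grip_force': 0.0, 'grip_width': 0.08566611994036896}
```

Run:
```python
import cv2
im=cv2.imread("pics/top0.png")
cv2.imwrite("pics/top0b.png",cv2.resize(im,(800,600),interpolation=cv2.INTER_CUBIC))
cv2.imwrite("pics/tray0.png",cv2.resize(im[90:190,110:310],(800,400),interpolation=cv2.INTER_CUBIC))
```

```text
(no output)
```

View pics/top0b.png

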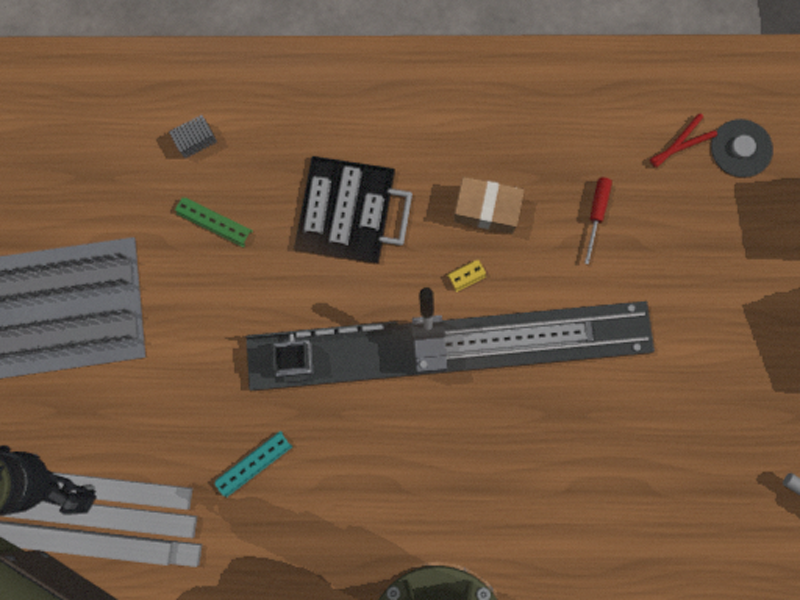

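View pics/tray0.png

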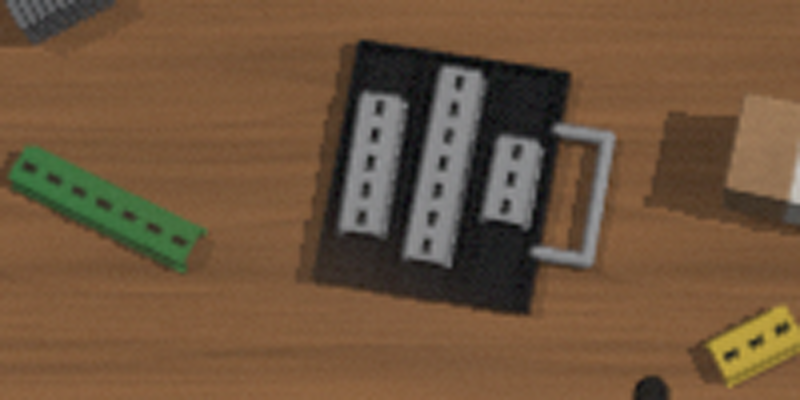

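The sample beside the handle at (237,134) is the shortest one, with 3 slots (60 mm). The other two in the tray are the 100 at (202,128) and the 140 at (218,131). The look-alikes are green (137,139), turquoise (158,298) and yellow (300,174), all outside the tray. Next I'll measure the sample length and the cutter pose.

```bash
cat > h.py <<'E'
from cell import robot
import cv2,numpy as np
def back(name,px,z,P=None):
    P=P or robot.camera_params(name); R=cv2.Rodrigues(P["rvec"])[0]; t=np.ravel(P["tvec"])
    px=np.atleast_2d(np.array(px,float)); r=np.c_[px,np.ones(len(px))]@np.linalg.inv(P["camera_matrix"]).T@R
    c=-R.T@t; return c+r*((z-c[2])/r[:,2])[:,None]
def proj(name,X,P=None):
    P=P or robot.camera_params(name); return cv2.projectPoints(np.array(X,float).reshape(-1,1,3),P["rvec"],P["tvec"],P["camera_matrix"],None)[0][:,0]
E
python3 - <<'E'
from h import *
im=cv2.imread("pics/top0.png")
cv2.imwrite("pics/cutL.png",cv2.resize(im[180:255,150:290],(800,429),interpolation=cv2.INTER_CUBIC))
cv2.imwrite("pics/cutR.png",cv2.resize(im[180:255,280:420],(800,429),interpolation=cv2.INTER_CUBIC))
robot.snapshot("top")
for d in robot.trace("sample_60","top"):
    r=cv2.minAreaRect(np.argwhere(d["mask"])[:,::-1].astype(np.float32)); b=back("top",cv2.boxPoints(r),.015)
    print(np.round(r[0]),np.round(np.linalg.norm(b[1]-b[0])*1e3),np.round(np.linalg.norm(b[2]-b[1])*1e3),b.mean(0).round(3))
E
```

```text
[136. 141.] 34.0 138.0 [0.708 0.405 0.015]
[203. 131.] 100.0 35.0 [0.739 0.218 0.015]
[238. 135.] 63.0 35.0 [0.726 0.12  0.015]
[161. 297.] 143.0 39.0 [0.282 0.316 0.015]
[221. 131.] 142.0 39.0 [0.738 0.167 0.015]
[227. 135.] 178.0 194.0 [0.728 0.151 0.015]
```

View pics/cutL.png

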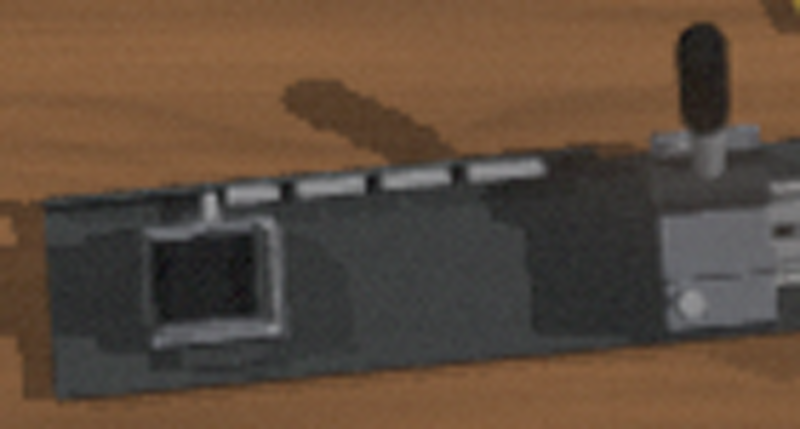

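View pics/cutR.png

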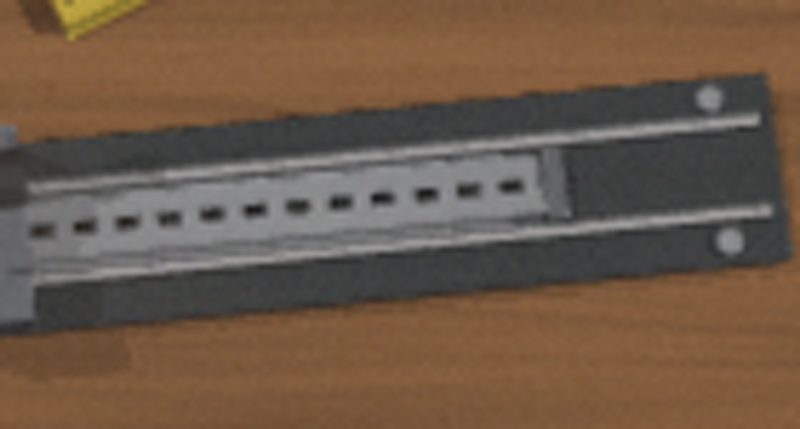

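Crop L shows the stop with its black pad at about (187,228), its tongue left of the three rack slots. Crop R shows the rail's cap ending at about (380,212) in an empty trough. Next I'll fit the cutter pose.

```bash
cat >> h.py <<'E'
def cut2w(p,c):  # c=(x,y,yaw)
    p=np.atleast_2d(np.array(p,float)); C,S=np.cos(c[2]),np.sin(c[2])
    return np.c_[c[0]+C*p[:,0]-S*p[:,1],c[1]+S*p[:,0]+C*p[:,1],p[:,2]]
def w2cut(p,c):
    d=np.atleast_2d(p)-[c[0],c[1],0]; C,S=np.cos(c[2]),np.sin(c[2])
    return np.c_[C*d[:,0]+S*d[:,1],-S*d[:,0]+C*d[:,1],d[:,2]]
E
python3 - <<'E'
from h import *
from scipy.optimize import least_squares
s=140/800
L=lambda u,v:[150+u*s-.5+s/2,180+v*s-.5+s/2]; Rr=lambda u,v:[280+u*s-.5+s/2,180+v*s-.5+s/2]
px=np.array([L(58,398),Rr(766,74),Rr(790,262),Rr(765,118),Rr(774,210),L(665,329)])
X=np.array([[-.045,.29,.02],[.045,-.41,.02],[-.045,-.41,.02],[.0205,-.4,.028],[-.0205,-.4,.028],[-.045,0,.08]])
f=lambda c:(proj("top",cut2w(X,c))-px).ravel()
r=least_squares(f,[.45,0,0.05],loss="soft_l1"); c=r.x
print("cut",c.round(4),np.round(r.fun.reshape(-1,2),1).tolist())
q=lambda p,z:w2cut(back("top",p,z),c)[:,:2].mean(0).round(4)
print("stop outer z.078",q([L(146,232),L(270,220),L(284,330),L(158,346)],.078))
print("pad z.066",q([L(160,240),L(250,232),L(258,312),L(165,325)],.066))
cap=q([Rr(562,148),Rr(573,214)],.037);print("cap rear z.037",cap)
print("rack gaps z.046",[q([L(u,v)],.046).tolist() for u,v in((209,208),(288,190),(373,182),(459,173))])
np.save("cut.npy",c)
print("world pad guess", cut2w([0,.178+.03,.066],c), "cap",cut2w([0,cap[1],.03],c),"60pad",cut2w([0,.09,.066],c))
E
```

```text
cut [0.4804 0.0431 0.0977] [[-0.8, -0.1], [0.4, -0.3], [1.0, -0.2], [-0.9, 0.8], [-0.3, -0.2], [0.5, 0.2]]
stop outer z.078 [-0.0043  0.2019]
pad z.066 [-0.0006  0.2065]
cap rear z.037 [ 3.000e-04 -3.047e-01]
rack gaps z.046 [[0.034, 0.2071], [0.039, 0.1698], [0.0391, 0.13], [0.0396, 0.0897]]
world pad guess [[0.46010629 0.25009765 0.066     ]] cap [[ 0.51011042 -0.26015805  0.03      ]] 60pad [[0.47161495 0.13266022 0.066     ]]
```

Rack slots measure at y = 0.170, 0.130 and 0.090, which is exactly gap + 30 mm, so the fit is good. The stop gap is now about 0.177. I'll move above the pad.

arm_command --gripper '[0,0,0,0,0]' --pt "27 -41 0" --pt "27 -41 0" --pt "27 -41 0" --pt "27 -41 0" --pt "27 -41 0" --yaw '[0.08,0.08,0.08,0.08,0.08]'

```text
time_s: 1.8
tool_pos: [0.4058, 0.3292, 0.2186]
ee_rot: [0.032, 1.0, 0.0, 0.0]
ft_force: [1.2, 0.1, 0.0]
grip_width: 0.0125
grip_force: 0.0
```

arm_command --gripper '[0,0,0,0,0]' --pt "27 -41 0" --pt "28 -41 -30" --pt "0 0 -30" --pt "0 0 -10" --pt "0 0 0" --yaw '[0.08,0.085,0,0,0]'

```text
time_s: 2.3
tool_pos: [0.4548, 0.2539, 0.1512]
ee_rot: [-0.049, 0.999, -0.001, -0.002]
ft_force: [-0.9, 1.2, 0.4]
grip_width: -0.0003
grip_force: 0.0
```

Run:
```python
from h import *
c=np.load("cut.npy"); s=robot.sense(); print(s["time_s"],s["tool_pos"],w2cut(s["tool_pos"],c),s["ee_rot"],s["ft_force"],s["grip_width"],robot.tcp_to_tips,s["qpos"].round(2))
im=robot.snapshot("wrist"); P=robot.camera_params("wrist")
w=im[:,:,::-1].copy()
for p in proj("wrist",cut2w([[0,.2065,.066],[.019,.1835,.066],[-.019,.1835,.066],[.019,.2295,.066],[-.019,.2295,.066]],c),P): cv2.circle(w,tuple(int(round(v)) for v in p),3,(0,0,255),1)
cv2.imwrite("pics/w1.png",w)
```

```text
2.3 [0.45478893 0.25394998 0.1511906 ] [[-0.0049163   0.21235257  0.1511906 ]] [-4.90101815e-02  9.98796849e-01 -6.38394899e-04 -1.56485613e-03] [-0.87617613  1.19219529  0.37788993] -0.0002726927525106728 0.019 [ 0.51  0.21 -0.34  1.02  0.    0.41]
```

View pics/w1.png

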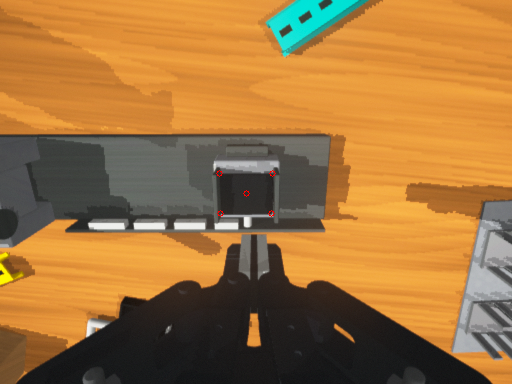

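The overlay sits right on the pad at (246,193), so the pose is confirmed. I'll press down now.

arm_command --gripper '[0,0,0,0,0]' --pt "0 0 -30" --pt "0 0 -20" --pt "0 0 -12" --pt "0 0 0" --pt "0 0 0" --yaw '[0,0,0,0,0]'

```text
time_s: 2.85
tool_pos: [0.4566, 0.2553, 0.0917]
ee_rot: [-0.05, 0.999, 0.0, 0.001]
ft_force: [-0.3, -0.1, 1.0]
grip_width: 0.0002
grip_force: 0.0
```

arm_command --gripper '[0,0,0,0,0]' --pt "0 0 -4" --pt "0 0 -4" --pt "0 0 -2" --pt "0 0 0" --pt "0 0 0" --yaw '[0,0,0,0,0]'

```text
time_s: 3.35
tool_pos: [0.4562, 0.2544, 0.0806]
ee_rot: [-0.049, 0.999, -0.0, -0.0]
ft_force: [0.3, -0.1, -0.8]
grip_width: 0.0
grip_force: 0.0
```

arm_command --gripper '[0,0,0,0,0]' --pt "2 -3 -2" --pt "1 -3 0" --pt "0 0 -2" --pt "0 0 0" --pt "0 0 0" --yaw '[0,0,0,0,0]'

```text
time_s: 3.85
tool_pos: [0.4591, 0.2484, 0.0765]
ee_rot: [-0.049, 0.999, -0.0, -0.0]
ft_force: [-0.7, -0.6, -0.4]
grip_width: 0.0002
grip_force: 0.0
```

Run:
```python
from h import *
s=robot.sense(); print(s["ft_force"],s["torque"],s["joint_torque"].round(2))
a=robot.snapshot("wrist")[100:340,130:380]; b=robot.snapshot("side")[130:240,110:290]
a=cv2.resize(a,(390,374),interpolation=3); b=cv2.resize(b,(410,250),interpolation=3)
o=np.zeros((374,800,3),np.uint8); o[:,:390]=a;o[:250,390:]=b
cv2.imwrite("pics/w2.png",o[:,:,::-1])
```

```text
[-0.68604961 -0.6245875  -0.40333777] [ 0.01048546  0.0610667  -0.03960285] [ -0.08 -46.88  29.51  -0.    -0.    -0.  ]
```

View pics/w2.png

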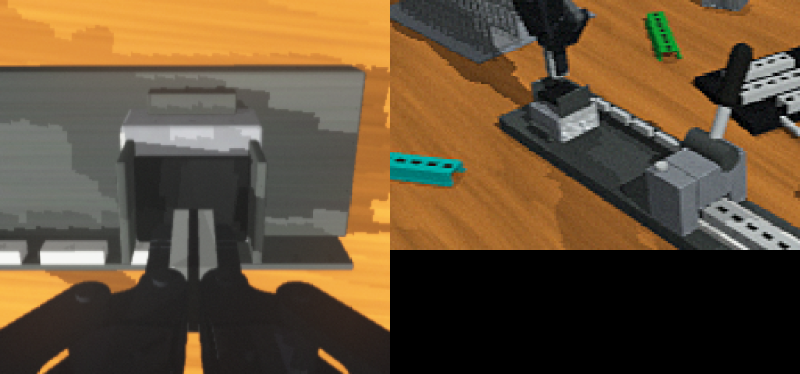

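The fingers are over the pad between the cheeks, but there's no force yet. I'll keep going down in small steps.

arm_command --gripper '[0,0,0,0]' --pt "0 0 -2" --pt "0 0 0" --pt "0 0 -2" --pt "0 0 0" --yaw '[0,0,0,0]'

```text
time_s: 4.35
tool_pos: [0.459, 0.2484, 0.0723]
ee_rot: [-0.049, 0.999, -0.0, -0.0]
ft_force: [0.3, -0.5, -0.1]
grip_width: -0.0001
grip_force: 0.0
```

arm_command --gripper '[0,0,0,0]' --pt "0 0 -2" --pt "0 0 0" --pt "0 0 -2" --pt "0 0 0" --yaw '[0,0,0,0]'

```text
time_s: 4.75
tool_pos: [0.459, 0.2484, 0.0683]
ee_rot: [-0.049, 0.999, -0.0, -0.0]
ft_force: [-0.2, 0.3, 0.8]
grip_width: -0.0002
grip_force: 0.0
```

Run:
```python
from h import *
c=np.load("cut.npy"); s=robot.sense(); p=s["tool_pos"]; print(p,w2cut(p,c))
im=robot.snapshot("wrist"); w=im[:,:,::-1].copy(); P=robot.camera_params("wrist")
for d,col in((0,(0,255,0)),(.019,(0,0,255)),(.006,(255,0,0))):
    q=proj("wrist",[p-[0,0,d]],P)[0]; print(d,q); cv2.circle(w,tuple(int(round(v)) for v in q),2,col,-1)
for q in proj("wrist",cut2w([[0,.2065,.057],[.019,.1835,.057],[-.019,.1835,.057],[.019,.2295,.057],[-.019,.2295,.057]],c),P): cv2.circle(w,tuple(int(round(v)) for v in q),2,(0,255,255),-1)
R=cv2.Rodrigues(P["rvec"])[0]; print("cam",-R.T@np.ravel(P["tvec"]))
cv2.imwrite("pics/w3.png",cv2.resize(w[110:320,120:400],(800,600),interpolation=2))
```

```text
[0.45896348 0.2484017  0.06828787] [[-0.00130277  0.2064236   0.06828787]]
0 [253.16203606 235.14146766]
0.019 [253.19137008 221.56427993]
0.006 [253.17193503 230.55974989]
cam [0.37750084 0.24055863 0.22380543]
```

View pics/w3.png

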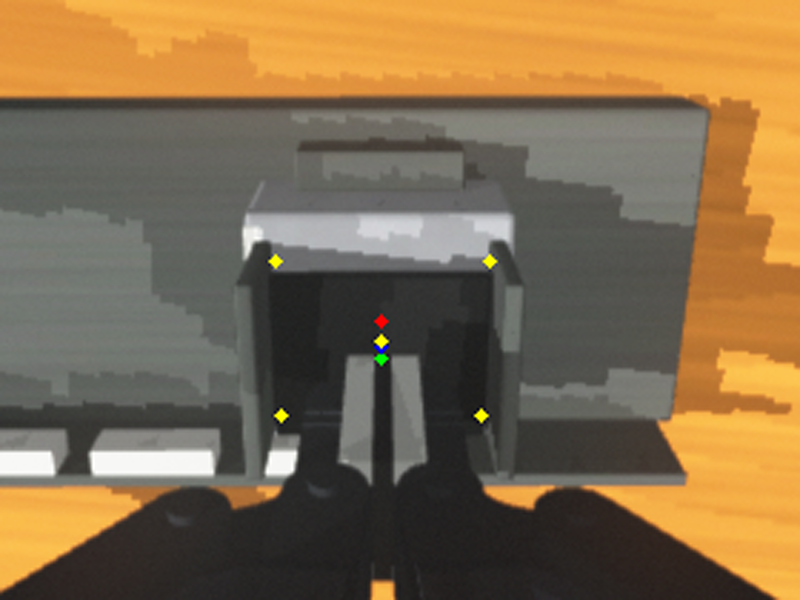

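The pad still looks up and nothing is touching it. The visible tips end near (253,235), higher than assumed, so I'll go on down by force.

arm_command --gripper '[0,0,0,0]' --pt "0 0 -1.5" --pt "0 0 0" --pt "0 0 -1.5" --pt "0 0 0" --yaw '[0,0,0,0]'

```text
time_s: 5.2
tool_pos: [0.4591, 0.2484, 0.0654]
ee_rot: [-0.049, 0.999, -0.0, -0.0]
ft_force: [-0.0, -0.1, -0.2]
grip_width: 0.0002
grip_force: 0.0
```

arm_command --gripper '[0,0,0,0]' --pt "0 0 -1.5" --pt "0 0 0" --pt "0 0 -1.5" --pt "0 0 0" --yaw '[0,0,0,0]'

```text
time_s: 5.6
tool_pos: [0.459, 0.2484, 0.0623]
ee_rot: [-0.049, 0.999, -0.0, -0.0]
ft_force: [-0.9, 0.5, -0.8]
grip_width: 0.0002
grip_force: 0.0
```

Run:
```python
from h import *
c=np.load("cut.npy"); s=robot.sense(); p=s["tool_pos"]
b=robot.snapshot("side")[:,:,::-1].copy()
q=proj("side",[p,p-[0,0,.019]]); print(q)
print(proj("side",cut2w([[0,.2065,.066],[0,.2065,.057],[-.019,.1835,.066],[-.019,.2295,.066],[-.028,.1765,.078]],c)))
x0,y0=140,130; k=8
a=cv2.resize(b[y0:y0+75,x0:x0+100],(800,600),interpolation=2)
for (u,v),col in zip(q,((0,255,0),(0,0,255))): cv2.circle(a,(int((u-x0+.5)*k),int((v-y0+.5)*k)),4,col,-1)
for (u,v) in proj("side",cut2w([[-.019,.1835,.066],[-.019,.2295,.066],[.019,.1835,.066],[.019,.2295,.066]],c)): cv2.circle(a,(int((u-x0+.5)*k),int((v-y0+.5)*k)),4,(0,255,255),1)
cv2.imwrite("pics/s1.png",a)
```

```text
[[184.63864455 171.75523229]
 [185.62022008 177.90896975]]
[[184.81154069 170.37093519]
 [185.27892868 173.31421759]
 [183.85324582 175.93961564]
 [173.92843428 170.07328681]
 [181.83363062 174.09167709]]
```

View pics/s1.png

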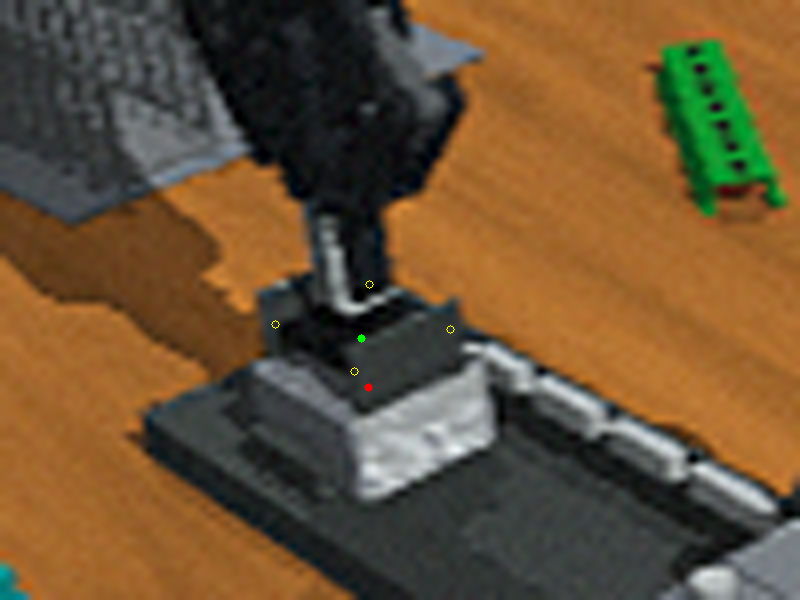

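The side view puts the real fingertips at about (184,168), roughly 10 mm above the reported TCP and still short of the pad. I'll keep descending until there's force.

arm_command --gripper '[0,0,0,0,0]' --pt "0 0 -2" --pt "0 0 0" --pt "0 0 -2" --pt "0 0 0" --pt "0 0 0" --yaw '[0,0,0,0,0]'

```text
time_s: 6.15
tool_pos: [0.4591, 0.2484, 0.0585]
ee_rot: [-0.049, 0.999, -0.0, -0.0]
ft_force: [-0.7, 0.6, -0.7]
grip_width: -0.0002
grip_force: 0.0
```

arm_command --gripper '[0,0,0,0,0]' --pt "0 0 -2" --pt "0 0 0" --pt "0 0 -2" --pt "0 0 0" --pt "0 0 0" --yaw '[0,0,0,0,0]'

```text
time_s: 6.65
tool_pos: [0.4591, 0.2484, 0.0545]
ee_rot: [-0.049, 0.999, -0.0, -0.0]
ft_force: [-0.1, 0.1, 0.3]
grip_width: -0.0002
grip_force: 0.0
```

arm_command --gripper '[0,0,0,0]' --pt "0 0 -1.5" --pt "0 0 0" --pt "0 0 -1.5" --pt "0 0 0" --yaw '[0,0,0,0]'

```text
time_s: 7.05
tool_pos: [0.4594, 0.2486, 0.0517]
ee_rot: [-0.049, 0.999, 0.0, 0.0]
ft_force: [-1.2, -0.1, 3.6]
grip_width: 0.0001
grip_force: 1.7
```

arm_command --gripper '[0,0,0,0]' --pt "0 0 -1.5" --pt "0 0 0" --pt "0 0 -1.5" --pt "0 0 0" --yaw '[0,0,0,0]'

```text
time_s: 7.45
tool_pos: [0.4593, 0.2486, 0.0486]
ee_rot: [-0.049, 0.999, 0.0, 0.0]
ft_force: [-0.6, 0.9, 4.1]
grip_width: -0.0001
grip_force: 2.3
```

Contact came at a reported z of about 0.0525. I'll press to the bottom.

arm_command --gripper '[0,0,0,0]' --pt "0 0 -2" --pt "0 0 -2" --pt "0 0 0" --pt "0 0 0" --yaw '[0,0,0,0]'

```text
time_s: 7.85
tool_pos: [0.4594, 0.2487, 0.0447]
ee_rot: [-0.049, 0.999, 0.0, 0.0]
ft_force: [0.2, 0.4, 5.5]
grip_width: 0.0
grip_force: 2.9
```

arm_command --gripper '[0,0,0]' --pt "0 0 -1" --pt "0 0 0" --pt "0 0 0" --yaw '[0,0,0]'

```text
time_s: 8.15
tool_pos: [0.4594, 0.2487, 0.044]
ee_rot: [-0.049, 0.999, 0.0, 0.0]
ft_force: [-0.5, -0.2, 8.5]
grip_width: 0.0003
grip_force: 4.2
```

The pad is bottomed. I'll slide it towards the head.

arm_command --gripper '[0,0,0,0,0]' --pt "1 -10 0" --pt "1 -10 0" --pt "1 -10 0" --pt "1 -10 0" --pt "1 -10 0" --yaw '[0,0,0,0,0]'

```text
time_s: 8.65
tool_pos: [0.4644, 0.1988, 0.0441]
ee_rot: [-0.049, 0.999, 0.001, 0.0]
ft_force: [-1.2, 1.2, 7.6]
grip_width: -0.0002
grip_force: 4.1
```

arm_command --gripper '[0,0,0,0,0]' --pt "1 -10 0" --pt "1 -10 0" --pt "1 -10 0" --pt "1 -10 0" --pt "0 0 0" --yaw '[0,0,0,0,0]'

```text
time_s: 9.15
tool_pos: [0.4686, 0.1575, 0.044]
ee_rot: [-0.048, 0.999, -0.0, 0.0]
ft_force: [-2.1, -1.7, 8.7]
grip_width: -0.0001
grip_force: 4.2
```

```bash
cat > st.py <<'E'
from h import *
c=np.load("cut.npy"); s=robot.sense(); print(s["tool_pos"].round(4),"cut",w2cut(s["tool_pos"],c).round(4),s["ft_force"].round(1))
robot.snapshot("top")
for n in("stop","release_pad"):
  for d in robot.trace(n,"top"):
    if d["conf"]>.3:
        b=w2cut(back("top",np.argwhere(d["mask"])[:,::-1],.06),c); print(n,d["conf"],np.percentile(b[:,1],[2,98]).round(4),b.mean(0).round(4))
E
python3 st.py
```

```text
[0.4686 0.1575 0.044 ] cut [[-0.0006  0.115   0.044 ]] [-2.1 -1.7  8.7]
release_pad 0.41 [-0.293  -0.0563] [-0.0048 -0.1754  0.06  ]
```

```bash
cat > st2.py <<'E'
from h import *
c=np.load("cut.npy"); s=robot.sense(); p=s["tool_pos"]; print("cut",w2cut(p,c).round(4),s["ft_force"].round(1))
im=robot.snapshot("wrist"); P=robot.camera_params("wrist")
for n in("stop","release_pad"):
  for d in robot.trace(n,"wrist"):
    if d["conf"]>.3:
        m=d["mask"]; px=np.argwhere(m)[:,::-1]; 
        b=w2cut(back("wrist",px,.078,P),c); k=abs(b[:,0]+.01)<.006
        print(n,round(d["conf"],2),m.sum(),"y ext @.078 near x=-.01",np.percentile(b[k,1],[1,99]).round(4) if k.any() else None,"all",np.percentile(b[:,1],[1,99]).round(4))
w=im[:,:,::-1].copy()
for X,col in(([[x,y,.078] for x in(-.019,.019) for y in(.055+.0,.085+.03)],None),):
    pass
for g in (.08,.085,.09):
    for q in proj("wrist",cut2w([[-.028,g,.06],[-.028,g+.06,.06]],c),P): print(g,q.round())
cv2.imwrite("pics/w4.png",w)
E
python3 st2.py; python3 -c "
import cv2;i=cv2.imread('pics/w4.png');cv2.imwrite('pics/w4c.png',cv2.resize(i[110:260,120:400],(800,429),interpolation=2))"
```

```text
cut [[-0.0006  0.1154  0.044 ]] [-1.6 -1.8  7.4]
stop 0.92 9718 y ext @.078 near x=-.01 [0.0871 0.1422] all [0.0877 0.1415]
release_pad 0.83 2892 y ext @.078 near x=-.01 [0.0953 0.1339] all [0.0956 0.1337]
0.08 [184. 202.]
0.08 [301. 202.]
0.085 [194. 202.]
0.085 [310. 202.]
0.09 [204. 202.]
0.09 [320. 202.]
```

View pics/w4c.png

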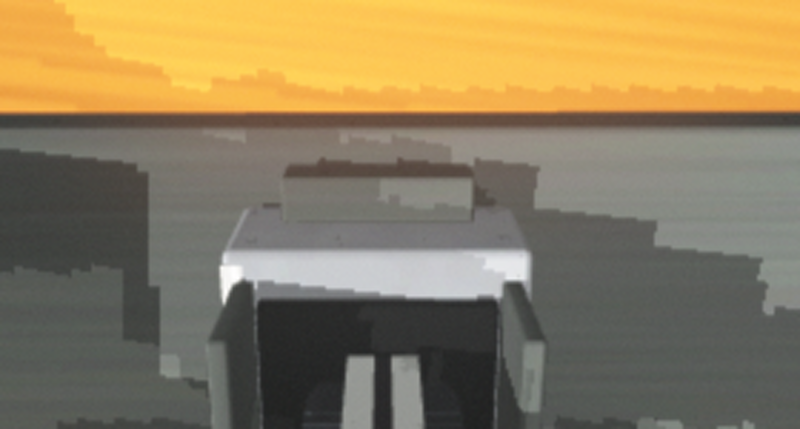

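The stop has followed the fingers and its centre is at y ≈ 0.1148 (gap 0.085), so 25 mm remain.

arm_command --gripper '[0,0,0,0,0]' --pt "1 -8 0" --pt "1 -8 0" --pt "0.5 -6 0" --pt "0 -2.5 0" --pt "0 0 0" --yaw '[0,0,0,0,0]'

```text
time_s: 9.95
tool_pos: [0.4709, 0.1338, 0.044]
ee_rot: [-0.049, 0.999, 0.0, 0.0]
ft_force: [-1.1, 0.4, 8.7]
grip_width: -0.0002
grip_force: 4.4
```

```bash
python3 st2.py | head -3
```

```text
cut [[-0.0006  0.0912  0.044 ]] [-1.1  0.4  8.7]
stop 0.8 9912 y ext @.078 near x=-.01 [0.0629 0.118 ] all [0.0636 0.1174]
release_pad 0.68 2953 y ext @.078 near x=-.01 [0.0714 0.11  ] all [0.0715 0.1099]
```

arm_command --gripper '[0,0,0,0,0]' --pt "0 -0.5 0" --pt "0 0 -0.3" --pt "0 0 3" --pt "0 0 3" --pt "0 0 0" --yaw '[0,0,0,0,0]'

```text
time_s: 10.6
tool_pos: [0.4708, 0.1331, 0.0495]
ee_rot: [-0.049, 0.999, -0.0, 0.0]
ft_force: [0.8, -1.6, 4.3]
grip_width: 0.0001
grip_force: 2.2
```

The pad follows the fingers up, so the stop is in the catch. I'll retract high, then go behind the cap.

arm_command --gripper '[0,0,0,0,0]' --pt "0 0 5" --pt "0 0 20" --pt "0 0 45" --pt "0 0 45" --pt "0 0 40" --yaw '[0,0,0,0,0]'

```text
time_s: 11.1
tool_pos: [0.47, 0.1334, 0.2059]
ee_rot: [-0.049, 0.999, 0.0, -0.0]
ft_force: [1.8, 0.3, -0.4]
grip_width: -0.0
grip_force: 0.0
```

arm_command --gripper '[0,0,0,0,0]' --pt "4 -40 10" --pt "4 -40 0" --pt "4 -40 0" --pt "4 -40 0" --pt "4 -40 0" --yaw '[0,0,0,0,0]'

```text
time_s: 11.6
tool_pos: [0.4901, -0.0679, 0.214]
ee_rot: [-0.049, 0.999, 0.0, -0.0]
ft_force: [0.7, 0.1, 0.1]
grip_width: 0.0001
grip_force: 0.0
```

arm_command --gripper '[0,0,0,0,0]' --pt "4 -40 0" --pt "4 -40 0" --pt "4 -40 0" --pt "4 -40 0" --pt "4 -40 0" --yaw '[0,0,0,0,0]'

```text
time_s: 12.1
tool_pos: [0.5101, -0.2678, 0.2137]
ee_rot: [-0.049, 0.999, 0.001, -0.0]
ft_force: [0.9, 0.3, 1.0]
grip_width: 0.0002
grip_force: 0.0
```

```bash
cat > st3.py <<'E'
from h import *
c=np.load("cut.npy"); s=robot.sense(); p=s["tool_pos"]; print(s["time_s"],"tool",p.round(4),"cut",w2cut(p,c).round(4),s["ee_rot"].round(3),s["ft_force"].round(1))
robot.snapshot("top"); P=robot.camera_params("top")
for n,z in(("stop",.07),("release_pad",.066),("stock",.035),("stock_cap",.037)):
  for d in robot.trace(n,"top"):
    if d["conf"]>.3:
        b=w2cut(back("top",np.argwhere(d["mask"])[:,::-1],z,P),c); print(n,round(d["conf"],2),"y",np.percentile(b[:,1],[1,99]).round(4),"x",np.percentile(b[:,0],[2,98]).round(4))
E
python3 st3.py
```

```text
12.1 tool [ 0.5101 -0.2678  0.2137] cut [[-0.0008 -0.3123  0.2137]] [-0.049  0.999  0.001 -0.   ] [0.9 0.3 1. ]
stop 0.86 y [0.058  0.1181] x [-0.0398  0.0276]
stop 0.66 y [0.1209 0.1665] x [0.2122 0.3012]
release_pad 0.84 y [0.0654 0.1124] x [-0.0178  0.0181]
stock 0.74 y [0.0707 0.1155] x [-0.016   0.0354]
stock 0.72 y [-0.3011 -0.055 ] x [-0.0184  0.0151]
stock_cap 0.74 y [-0.3006 -0.055 ] x [-0.019   0.0149]
```

The stop is at a gap of about 0.059 with the pad up. Now I'll go behind the cap and down.

arm_command --gripper '[0,0,0,0,0]' --pt "4.5 -40 0" --pt "0 0 -45" --pt "0 0 -45" --pt "0 0 -45" --pt "0 0 -35" --yaw '[0,0,0,0,0]'

```text
time_s: 12.85
tool_pos: [0.514, -0.3041, 0.0418]
ee_rot: [-0.05, 0.999, 0.001, -0.001]
ft_force: [0.3, 0.2, -0.2]
grip_width: -0.0001
grip_force: 0.0
```

arm_command --gripper '[0,0,0,0,0]' --pt "0 0 -15" --pt "0 0 -8" --pt "0 0 -6" --pt "0 0 0" --pt "0 0 0" --yaw '[0,0,0,0,0]'

```text
time_s: 13.35
tool_pos: [0.5161, -0.3067, 0.0164]
ee_rot: [-0.049, 0.999, -0.0, 0.001]
ft_force: [-0.4, 0.5, 0.9]
grip_width: -0.0
grip_force: 0.0
```

```bash
python3 st3.py
```

```text
13.35 tool [ 0.5161 -0.3067  0.0164] cut [[ 0.0014 -0.3516  0.0164]] [-0.049  0.999 -0.     0.001] [-0.4  0.5  0.9]
stop 0.84 y [0.0617 0.1181] x [-0.0387  0.0274]
release_pad 0.68 y [0.0685 0.1137] x [-0.0184  0.0333]
release_pad 0.53 y [-0.2948 -0.0548] x [-0.0218  0.0112]
stock 0.94 y [-0.3016 -0.0549] x [-0.0185  0.0151]
stock_cap 0.58 y [-0.303  -0.0546] x [-0.0185  0.0157]
```

arm_command --gripper '[0,0,0,0,0]' --pt "-1 0 -2" --pt "-0.5 0 -2" --pt "0 0 0" --pt "-0.5 5 0" --pt "-1 10 0" --yaw '[0,0,0,0,0]'

```text
time_s: 14.1
tool_pos: [0.5122, -0.2915, 0.0112]
ee_rot: [-0.049, 0.999, -0.0, 0.0]
ft_force: [-0.3, -0.3, 0.0]
grip_width: -0.0001
grip_force: 0.0
```

arm_command --gripper '[0,0,0,0,0]' --pt "-1 10 0" --pt "-0.5 5 0" --pt "-0.5 5 0" --pt "-0.5 5 0" --pt "-0.5 5 0" --yaw '[0,0,0,0,0]'

```text
time_s: 14.6
tool_pos: [0.5093, -0.2613, 0.0113]
ee_rot: [-0.049, 0.999, -0.0, 0.0]
ft_force: [0.7, -0.8, -0.0]
grip_width: 0.0002
grip_force: 0.5
```

```bash
python3 st3.py
```

```text
14.6 tool [ 0.5093 -0.2613  0.0113] cut [[-0.001  -0.3058  0.0113]] [-0.049  0.999 -0.     0.   ] [ 0.7 -0.8 -0. ]
stop 0.97 y [0.0592 0.1182] x [-0.0413  0.025 ]
release_pad 0.55 y [0.0686 0.1116] x [-0.0186  0.017 ]
stock 0.87 y [-0.2793 -0.055 ] x [-0.0177  0.0152]
stock_cap 0.73 y [-0.2812 -0.0551] x [-0.0179  0.0148]
```

The rail moves with the fingers, with about 82 mm left to push.

arm_command --gripper '[0,0,0,0,0]' --pt "-1 8 0" --pt "-1 8 0" --pt "-1 8 0" --pt "-0.5 8 0" --pt "-0.5 8 0" --yaw '[0,0,0,0,0]'

```text
time_s: 15.35
tool_pos: [0.5051, -0.2208, 0.0113]
ee_rot: [-0.049, 0.999, -0.0, 0.0]
ft_force: [-0.2, -1.8, 1.4]
grip_width: -0.0
grip_force: 0.8
```

arm_command --gripper '[0,0,0,0,0]' --pt "-1 8 0" --pt "-1 8 0" --pt "-0.5 8 0" --pt "-0.5 5 0" --pt "0 0 0" --yaw '[0,0,0,0,0]'

```text
time_s: 15.85
tool_pos: [0.5019, -0.1914, 0.0111]
ee_rot: [-0.05, 0.999, 0.001, -0.0]
ft_force: [0.2, 0.4, 0.2]
grip_width: -0.0002
grip_force: 0.0
```

```bash
python3 st3.py
```

```text
15.85 tool [ 0.5019 -0.1914  0.0111] cut [[-0.0015 -0.2355  0.0111]] [-0.05   0.999  0.001 -0.   ] [0.2 0.4 0.2]
stop 0.61 y [0.0595 0.1183] x [-0.0401  0.0253]
release_pad 0.59 y [0.0701 0.1103] x [-0.0189  0.0147]
release_pad 0.41 y [-0.2151  0.2749] x [-0.0489  0.0608]
stock 0.83 y [-0.1969  0.0363] x [-0.0179  0.0136]
stock_cap 0.95 y [-0.2073  0.0388] x [-0.0191  0.0165]
```

arm_command --gripper '[0,0,0,0,0]' --pt "0 2 0" --pt "-0.5 2 0" --pt "0 2 0" --pt "0 1 0" --pt "0 0 0" --yaw '[0,0,0,0,0]'

```text
time_s: 16.6
tool_pos: [0.5016, -0.1853, 0.0112]
ee_rot: [-0.049, 0.999, 0.0, -0.0]
ft_force: [-0.7, -0.3, -1.0]
grip_width: 0.0006
grip_force: 0.0
```

arm_command --gripper '[0,0,0,0,0]' --pt "0 1 0" --pt "0 1 0" --pt "0 1 0" --pt "0 0 0" --pt "0 0 0" --yaw '[0,0,0,0,0]'

```text
time_s: 17.1
tool_pos: [0.5017, -0.1824, 0.0112]
ee_rot: [-0.049, 0.999, 0.0, 0.0]
ft_force: [-0.6, -0.8, -0.8]
grip_width: 0.0001
grip_force: 0.1
```

arm_command --gripper '[0,0,0,0,0]' --pt "0 1 0" --pt "0 1 0" --pt "0 1 0" --pt "0 0 0" --pt "0 0 0" --yaw '[0,0,0,0,0]'

```text
time_s: 17.6
tool_pos: [0.5017, -0.1794, 0.0113]
ee_rot: [-0.049, 0.999, 0.0, 0.0]
ft_force: [-0.4, -0.1, -0.3]
grip_width: 0.0
grip_force: 0.2
```

```bash
python3 st3.py
```

```text
17.6 tool [ 0.5017 -0.1794  0.0113] cut [[-0.0005 -0.2235  0.0113]] [-0.049  0.999  0.     0.   ] [-0.4 -0.1 -0.3]
stop 0.7 y [0.0595 0.1185] x [-0.0405  0.0281]
release_pad 0.58 y [0.0676 0.113 ] x [-0.0192  0.0171]
release_pad 0.42 y [0.0612 0.1164] x [-0.0372  0.0261]
stock 0.6 y [-0.2025  0.0488] x [-0.0177  0.0155]
stock_cap 0.94 y [-0.2048  0.0495] x [-0.0182  0.0153]
```

arm_command --gripper '[0,0,0,0,0]' --pt "0 1 0" --pt "0 1 0" --pt "0 1 0" --pt "0 0 0" --pt "0 0 0" --yaw '[0,0,0,0,0]'

```text
time_s: 18.35
tool_pos: [0.5017, -0.1764, 0.0113]
ee_rot: [-0.049, 0.999, 0.0, 0.0]
ft_force: [0.4, -0.4, -0.5]
grip_width: 0.0003
grip_force: 0.2
```

arm_command --gripper '[0,0,0,0]' --pt "0 1 0" --pt "0 1 0" --pt "0 0 0" --pt "0 0 0" --yaw '[0,0,0,0]'

```text
time_s: 18.75
tool_pos: [0.5017, -0.1744, 0.0112]
ee_rot: [-0.049, 0.999, 0.0, 0.0]
ft_force: [0.2, -0.6, -0.9]
grip_width: 0.0
grip_force: 0.2
```

arm_command --gripper '[0,0,0,0]' --pt "0 1 0" --pt "0 1 0" --pt "0 0 0" --pt "0 0 0" --yaw '[0,0,0,0]'

```text
time_s: 19.15
tool_pos: [0.5017, -0.1724, 0.0112]
ee_rot: [-0.049, 0.999, 0.0, 0.0]
ft_force: [0.4, -0.2, 0.4]
grip_width: 0.0001
grip_force: 0.2
```

arm_command --gripper '[0,0,0,0]' --pt "0 1 0" --pt "0 1 0" --pt "0 0 0" --pt "0 0 0" --yaw '[0,0,0,0]'

```text
time_s: 19.55
tool_pos: [0.5016, -0.1704, 0.0112]
ee_rot: [-0.049, 0.999, 0.0, -0.0]
ft_force: [0.3, -1.0, 0.5]
grip_width: 0.0001
grip_force: 0.2
```

```bash
python3 st3.py
```

```text
19.55 tool [ 0.5016 -0.1704  0.0112] cut [[ 0.0003 -0.2145  0.0112]] [-0.049  0.999  0.    -0.   ] [ 0.3 -1.   0.5]
stop 0.74 y [-0.2051 -0.0949] x [0.1822 0.2722]
release_pad 0.73 y [0.0684 0.1128] x [-0.019   0.0176]
release_pad 0.65 y [-0.1839  0.056 ] x [-0.0208  0.0128]
stock_cap 0.68 y [0.0608 0.1212] x [-0.0388  0.0322]
stock_cap 0.55 y [-0.1892  0.0575] x [-0.0175  0.0156]
```

arm_command --gripper '[0,0,0,0]' --pt "0 1 0" --pt "0 0 0" --pt "0 1 0" --pt "0 0 0" --yaw '[0,0,0,0]'

```text
time_s: 20.2
tool_pos: [0.5019, -0.1697, 0.0114]
ee_rot: [-0.049, 0.999, -0.001, 0.0]
ft_force: [-1.0, -5.0, -2.2]
grip_width: 0.0002
grip_force: 2.7
```

arm_command --gripper '[0,0,0,0]' --pt "0 1 0" --pt "0 0 0" --pt "0 0 0" --pt "0 0 0" --yaw '[0,0,0,0]'

```text
time_s: 20.6
tool_pos: [0.5019, -0.1694, 0.0115]
ee_rot: [-0.049, 0.999, -0.002, -0.0]
ft_force: [-0.2, -7.3, -1.5]
grip_width: -0.0001
grip_force: 3.8
```

Force has risen to 7 N, so the rail is against the stop. I'll back off and rise.

arm_command --gripper '[0,0,0,0,0]' --pt "0 0 0" --pt "0.2 -3 0" --pt "1 -10 0" --pt "1.5 -15 0" --pt "0 0 20" --yaw '[0,0,0,0,0]'

```text
time_s: 21.1
tool_pos: [0.5029, -0.1968, 0.0294]
ee_rot: [-0.048, 0.999, 0.001, -0.002]
ft_force: [-0.2, -0.7, 0.5]
grip_width: -0.0003
grip_force: 0.0
```

arm_command --gripper '[0,0,0,0,0]' --pt "0 0 40" --pt "0 0 40" --pt "0 0 40" --pt "0 -30 0" --pt "0 0 0" --yaw '[0,0,0,0,0]'

```text
time_s: 21.6
tool_pos: [0.5059, -0.2291, 0.1532]
ee_rot: [-0.048, 0.999, -0.001, 0.002]
ft_force: [-0.9, 0.1, -0.3]
grip_width: 0.0001
grip_force: 0.0
```

```bash
python3 st3.py
python3 - <<'E'
from h import *
a=cv2.resize(robot.snapshot("top")[190:250,160:360],(800,240),interpolation=3);b=cv2.resize(robot.snapshot("side")[150:275,160:360],(560,350),interpolation=3)
o=np.zeros((590,800,3),np.uint8);o[:240]=a;o[240:,:560]=b
cv2.imwrite("pics/end.png",o[:,:,::-1])
E
```

```text
21.6 tool [ 0.5059 -0.2291  0.1532] cut [[-0.0012 -0.2734  0.1532]] [-0.048  0.999 -0.001  0.002] [-0.9  0.1 -0.3]
stop 0.94 y [0.0595 0.1187] x [-0.0408  0.0273]
release_pad 0.82 y [0.068  0.1137] x [-0.0189  0.0178]
stock 0.86 y [-0.1964  0.0572] x [-0.0154  0.0161]
stock_cap 0.64 y [-0.1966  0.0584] x [-0.0172  0.0161]
```

View pics/end.png

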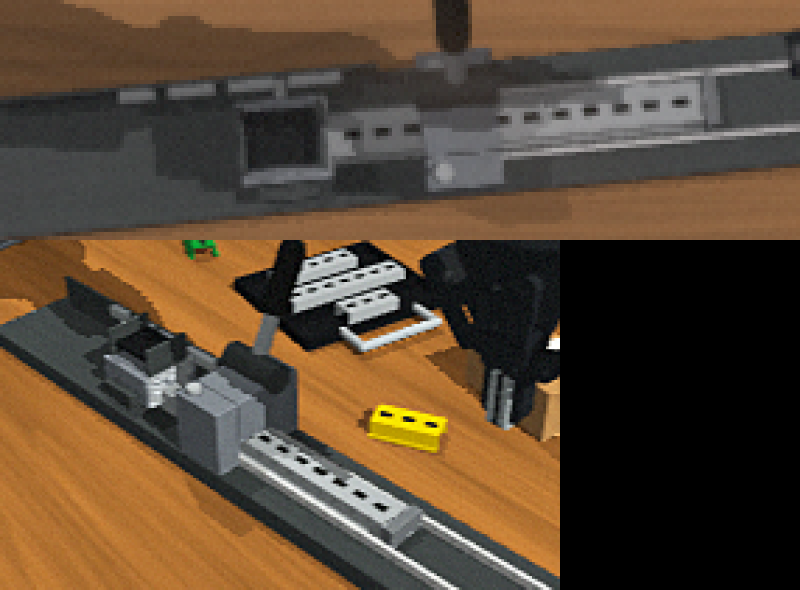

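The top view shows the rail's front end against the stop, with the tongue in the slot nearest the head. The samples haven't moved and the gripper is clear.

```bash
python3 -c "
from cell import robot
print(robot.job_done())"
```

```text
the job is handed in; nothing more can be done
None
```

I handed the job in: the stop is locked at the 60 mm catch, the match for the sample beside the handle, and the long rail rests against it; the hand-in call returned no verdict.

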